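Close a generator's fuel tank until the cap's ratchet clicks

TASK

Close the fuel tank with its ratchet cap, the one with the grip bar: set it on the filler without forcing it, find where its tabs drop through the notches in the rim, then turn it clockwise until it has drawn down and the ratchet in the cap clicks. Let go of it there, and leave everything else on the bench as it lies.

Things in the scene. Friction and masses are not known exactly. Their poses are not given: they have to be found in the camera images.
- cap: round black fuel cap, 64 mm across, about 0.13 kg, standing on the bench, grip bar up. Origin: centre of its flat sealing face, the underside of its 8.5 mm thick disc, 14 mm above the bench; z up, x along the bar. A skirt 9 mm deep hangs round the face; a stub with three tabs sticks out below (see cap_foot).
- cap_grip (a point): middle of the cap's straight upright grip bar, 21 mm above the cap's origin; cap's axes. The bar is 52 mm long (x), 14 mm thick (y) and reaches from 8.5 to 33 mm above the origin: take it from above across its 14 mm.
- cap_foot (a point): centre of the stub's underside, 14 mm below the cap's origin; axes of the disc and bar, not of the tabs. Three steel tabs, 120 deg apart, 6 mm thick, reach 22.5 mm out from the stub; tops 8 mm, bottoms 14 mm below the origin; hidden under the cap. One tab points along the cap's +x to within 35 deg either way; its true angle, where the ratchet was last left, can only be felt.
- cap_pawl (a joint): lift (m) of the spring pawl of the ratchet that joins disc and bar to the stub with tabs: 0 in a notch, about 0.003 on a crest. 12 notches, 30 deg apart. The tabs turn with the bar until they are stopped; then the bar slips on clockwise over them: the torque climbs from 0.2 to 0.25-0.35 N m over 28 deg, then falls at once as the pawl snaps into the next notch: a click.
- filler (a point): centre of the top of the filler neck's steel rim, 150 mm above the bench; tank's axes, z up. Neck: 55 mm across, 20 mm tall. The rim, 3 mm thick, has a 32 mm hole and three notches 13 mm wide that reach 25 mm from the centre, at 180, 60 and -60 deg from x (anticlockwise from above). Tabs lying on the rim: cap's origin 14 mm above this point, turns freely by hand or loosely caged.
- gasket_top (a point): centre of the top of a springy rubber ring on the rim, 4.5 mm above it. Tabs over the notches: the cap drops 10 mm by its weight and lies on this ring with 3 mm side play. Clockwise (from above) from there, ramps draw it down, at up to 0.2 N m, to 1.3 mm over the rim after 50 deg; tabs meet stops after 62 deg and the ratchet clicks 28 deg later. It stays down. Over 50 N bends the rim.
- tank: yellow steel fuel tank, 210 x 290 mm (350 mm over its ears), on battens, fixed. Origin: on the bench under its centre; its top is 130 mm up; long side along y. The filler is at x = -25, y = 55 mm; a flat black fuel gauge, 48 mm across, 7 mm tall, at x = 40, y = -75 mm.
- oil_cap: small black plastic oil filler plug with a ribbed rim and NO grip bar, 42 mm across, 27 mm tall, lying on its thread stub; a bystander. Origin: centre of its underside.
- dish: round steel parts dish, 92 mm across, 20 mm tall, with a few screws in it; a bystander. Origin: centre of its underside.
- fuel_tap: small aluminium and brass fuel tap with a black lever, about 50 x 40 x 35 mm; a bystander. Origin: centre of its body's underside.
- spark_plug: spark plug lying down, 75 mm long, 21 mm thick; a bystander. Origin: under its hexagon.
- wrench: combination wrench, 190 mm long, 38 mm wide, 8 mm thick, lying flat; a bystander. Origin: centre of its underside, x along it.
- screwdriver: screwdriver, 200 mm long, handle 26 mm thick, lying down; a bystander. Origin: centre of its underside, x along it.
- air_filter: pleated air filter, 85 x 65 x 37 mm; a bystander. Origin: centre of its underside.

How it is judged:
By the outcome, as a careful person would: the job done as asked, in the order asked, and still so for the second after the job is handed in, with the robot touching nothing.
It also fails if it takes over 61 s, if anything falls off the work surface, if the arm or the gripper's body presses on something with over 40 N, if the wrist force passes 120 N, or if a joint passes its speed limit or range.

ROBOT

A 6-joint arm with a two-finger parallel gripper is mounted at the origin on the work surface. World frame = base frame: x ahead of the robot, y to its left, z up, the work surface at z = 0. Lengths are in m, angles in rad, forces in N, time in s.
With the tool pointing down it reaches from about 0.4 to 0.825 m from the base axis. Payload 7 kg.
Tool frame: the origin (TCP) lies midway between the tips of the shut fingers; the grasp point (between the pads) lies 19 mm behind it; z points along the fingers, x is the direction in which the jaws open and shut, and the axes are right-handed (so a half turn about z gives the same grasp; the last joint's range is limited). The gripper opens to 88 mm and grips with 3 to 60 N. Pads are 19 mm wide; open, the fingers measure 130 mm over their backs; the gripper's body (78 mm by 193 mm) begins 47 mm behind the grasp point.
Start: joints at [-1.041, 0.359, 0.012, 0, -1.224, -0.288], TCP at [0.162, -0.655, 0.227] pointing down, gripper open.
Joint ranges: [-3.07, 3.07], [-1.43, 2.12], [-1.02, 1.25], [-3.03, 1.67], [-3.05, -0], [-3.03, 3.03]. Speed limits (rad/s): [2.39, 2.39, 3.01, 3.14, 3.14, 3.14].

INTERFACE

Orientations are given as a rotation vector (axis times angle).
In Python, from plant import robot gives the robot as it stands. The module is installed in compiled form; this text tells all that it offers.
- The arm moves only by the tool play_rows, never from a script. Its argument "targets" is a list of rows, each a list of 7 numbers: the shift along the world's x, y, z in m, then the turn, a rotation vector about the world's x, y, z in degrees, then the opening, from 0 (shut) to 1 (fully open). In form: [[x, y, z, wx, wy, wz, gripper], ...]. A call has 1 to 20 rows; each row is the pose to reach, as a shift and turn from the pose commanded when the call began; what a row does not reach only later rows make up. A row lasts 1/10 s, in which the tool goes at most 50 mm and 8.59 degrees, less where a joint would pass 70% of its speed; a pose out of reach is approached as far as the arm can. A call with a gripper value outside its range is refused whole. The fingers move at their own pace and stop on an object; the grip force is fixed at half the most. Time passes only in rows, so rows that repeat a pose let the fingers close. It gives the time, the measured TCP pose, the force and the opening at its end, in the units of the state.
- robot.get_state(): the state, without advancing time (a new reading comes with each control period).
- robot.camera(name): name is "scene" or "top" or "wrist"; returns a dict with "image" (420x560x3 uint8, blue, green, red), "depth" (420x560 float32, m along the optical axis (not along the pixel's ray), 0 where there is no reading), "fx", "fy", "cx", "cy" (pixels), "R" (3x3) and "t" (3): a world point X has camera coordinates R X + t; the wrist camera has in their place "T_tool_cam" (4x4, takes a point from camera to tool coordinates, whose origin is the TCP and whose axes are the tool frame's). Camera axes: x right, y down, z forward; pixel columns grow to the right and rows downward; lengths in m; the calibration is good to about 2 mm. A picture is of the moment at which its call begins: read the wrist's pose just before it.
- robot.job_done(): hands the job in, once; it reports no verdict.
The state is a dict: "time": time; "joint_pos": joint angles; "qvel": joint speeds; "tau": joint torques, N m; "tcp_pos": TCP position; "tool_rot": TCP orientation; "ft_force": force on the tool from outside, world axes, zero at the start; "torque": the same for the moment, N m; "finger_gap": finger opening in m.
Only numpy, scipy, OpenCV 4.12 (cv2) and the standard library are available. Lean on these libraries where they do the work, as an engineer would, in place of code of your own. Each camera call takes 0.05 s, during which the arm holds its last target. There are 200 camera calls.

## Working session

There is one attempt and no reset: what is moved stays moved. The work goes in short steps, Python scripts to look and compute and a tool call to move; the robot and the scene stay as the last step left them, time stands still between calls to the robot, and variables do not carry over. Pictures are saved under pics/ and viewed, about 8 in all and at most 12, crops included, and the job is handed in when it is done.

Besides the shell and the picture viewer there is one more tool, called after ">>>" by a JSON object that holds its "name" and its "arguments". play_rows: Moves the arm, as the interface text tells. Its arguments: {"type":"object","properties":{"targets":{"type":"array"}},"required":["targets"]}

```bash
mkdir -p pics; cat > h.py <<'E'
import numpy as np, cv2
from plant import robot
from scipy.spatial.transform import Rotation as Ro
def pts(c):
    d=c["depth"];v,u=np.mgrid[0:d.shape[0],0:d.shape[1]]
    P=np.stack([(u-c["cx"])/c["fx"]*d,(v-c["cy"])/c["fy"]*d,d],-1)
    W=(P-np.asarray(c["t"]).ravel())@np.asarray(c["R"]) if "R" in c else P
    W[d==0]=np.nan
    return W
def wristpts():
    s=robot.get_state();c=robot.camera("wrist");P=pts(c);T=np.array(c["T_tool_cam"])
    tool=P@T[:3,:3].T+T[:3,3]
    return c,tool@Ro.from_rotvec(s["tool_rot"]).as_matrix().T+s["tcp_pos"],s
E
python3 - <<'E'
from h import *
a=robot.camera("top");b=robot.camera("scene")
np.savez("top0.npz",W=pts(a),im=a["image"]);np.savez("scene0.npz",W=pts(b),im=b["image"])
cv2.imwrite("pics/top.png",a["image"]);cv2.imwrite("pics/scene.png",b["image"])
print(robot.get_state());print(a["fx"],a["R"],a["t"])
E
```

```text
{'time': 0.1, 'joint_pos': array([-1.04094227e+00,  3.59312732e-01,  1.11630293e-02, -2.69160463e-04,
       -1.22412010e+00, -2.88083286e-01]), 'qvel': array([ 3.87767110e-04, -2.33128348e-03,  1.72942934e-03, -3.07889696e-05,
        1.59316954e-04,  7.70495095e-04]), 'tau': array([-6.90036304e-04, -5.84159982e+01,  2.93753707e+01,  7.01567486e+00,
        1.02240464e-02, -6.05312903e-05]), 'tcp_pos': array([ 0.16145586, -0.65495964,  0.22573058]), 'tool_rot': array([-1.93666917e+00, -2.47202179e+00, -1.22003123e-03]), 'ft_force': array([-0.45073117,  0.45051888, -0.51323298]), 'torque': array([-0.04018037,  0.0198093 ,  0.04078372]), 'finger_gap': 0.0875376982125642}
401.1031722706963 [[ 0.02038829 -0.99894281  0.04120168]
 [-0.98411983 -0.02731978 -0.17539037]
 [ 0.17633057 -0.03697148 -0.98363644]] [-0.12621079  0.53854984  0.85907358]
```

View pics/top.png

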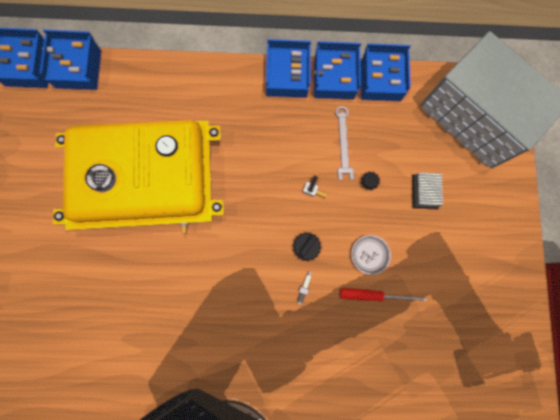

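View pics/scene.png

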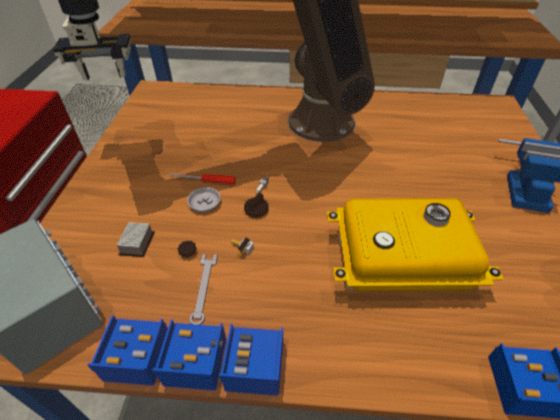

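The top view shows the cap at about (307,246), the filler at (100,178) and the gauge at (166,146). The spark plug lies near the cap at (304,288).

```bash
python3 - <<'E'
from h import *
z=np.load("top0.npz");W=z["W"];im=z["im"]
def near(u,v,r,lo,hi):
    p=W[v-r:v+r+1,u-r:u+r+1].reshape(-1,3);p=p[(p[:,2]>lo)&(p[:,2]<hi)];return p
for n,a in dict(cap=(307,246,20,.015,.08),capbar=(307,246,20,.038,.08),fill=(100,178,20,.14,.2),gauge=(166,146,14,.133,.2),tanktop=(130,170,60,.12,.14),plug=(304,288,20,.008,.08)).items():
    p=near(*a);print(n,len(p),np.nanmean(p,0).round(4),np.nanmin(p,0).round(3),np.nanmax(p,0).round(3))
c=robot.camera("wrist");print(c["fx"],c["T_tool_cam"])
E
```

```text
cap 619 [ 0.4553 -0.1719  0.0276] [ 0.424 -0.207  0.016] [ 0.489 -0.139  0.051]
capbar 142 [ 0.4559 -0.1724  0.0459] [ 0.433 -0.19   0.038] [ 0.479 -0.154  0.051]
fill 418 [0.5737 0.259  0.1495] [0.546 0.232 0.14 ] [0.6   0.287 0.156]
gauge 379 [0.6484 0.1349 0.1362] [0.621 0.112 0.133] [0.672 0.158 0.142]
tanktop 10689 [0.6003 0.2036 0.1291] [0.493 0.078 0.12 ] [0.712 0.34  0.14 ]
plug 181 [ 0.3594 -0.1674  0.0156] [ 0.327 -0.183  0.009] [ 0.397 -0.153  0.025]
355.3051136037746 [[ 9.99999874e-01  9.75264536e-05  4.91878675e-04  6.37131119e-04]
 [-2.36453400e-04  9.56715869e-01  2.91023522e-01 -7.84761919e-02]
 [-4.42205642e-04 -2.91023602e-01  9.56715772e-01 -1.59275462e-01]
 [ 0.00000000e+00  0.00000000e+00  0.00000000e+00  1.00000000e+00]]
```

```bash
python3 - <<'E'
from h import *
z=np.load("top0.npz");W=z["W"]
p=W[226:267,287:328].reshape(-1,3)
for h in(.036,.042):
    q=p[p[:,2]>h];m=np.nanmean(q,0);w,v=np.linalg.eigh(np.cov(q[:,:2].T));print(len(q),m,np.sqrt(w),np.degrees(np.arctan2(v[1,1],v[0,1])))
# tank edges
t=W[100:240,40:230].reshape(-1,3);t=t[(t[:,2]>.122)&(t[:,2]<.134)]
print(cv2.minAreaRect(t[:,:2].astype(np.float32)))
s=robot.get_state();print(Ro.from_rotvec(s["tool_rot"]).as_matrix().round(3))
E
```

```text
144 [ 0.45559902 -0.17221222  0.04580884] [0.00407757 0.01528375] 146.29173167932393
137 [ 0.45601511 -0.17255709  0.04614642] [0.00397568 0.01509469] 146.30141575054523
((0.6029530763626099, 0.20621123909950256), (0.19878120720386505, 0.2781595289707184), 4.848609447479248)
[[-0.239  0.971 -0.   ]
 [ 0.971  0.239  0.001]
 [ 0.001 -0.    -1.   ]]
```

>>> {"name": "play_rows", "arguments": {"targets": [[0.294, 0.483, -0.02, 0, 0, 132.5, 0.5], [0.294, 0.483, -0.02, 0, 0, 132.5, 0.5], [0.294, 0.483, -0.02, 0, 0, 132.5, 0.5], [0.294, 0.483, -0.02, 0, 0, 132.5, 0.5], [0.294, 0.483, -0.02, 0, 0, 132.5, 0.5], [0.294, 0.483, -0.02, 0, 0, 132.5, 0.5], [0.294, 0.483, -0.02, 0, 0, 132.5, 0.5], [0.294, 0.483, -0.02, 0, 0, 132.5, 0.5], [0.294, 0.483, -0.02, 0, 0, 132.5, 0.5], [0.294, 0.483, -0.02, 0, 0, 132.5, 0.5], [0.294, 0.483, -0.02, 0, 0, 132.5, 0.5], [0.294, 0.483, -0.02, 0, 0, 132.5, 0.5], [0.294, 0.483, -0.02, 0, 0, 132.5, 0.5], [0.294, 0.483, -0.02, 0, 0, 132.5, 0.5], [0.294, 0.483, -0.02, 0, 0, 132.5, 0.5], [0.294, 0.483, -0.02, 0, 0, 132.5, 0.5], [0.294, 0.483, -0.02, 0, 0, 132.5, 0.5], [0.294, 0.483, -0.02, 0, 0, 132.5, 0.5], [0.294, 0.483, -0.02, 0, 0, 132.5, 0.5]]}}

```text
time: 2.05
tcp_pos: [0.4555, -0.1724, 0.2065]
tool_rot: [1.481, -2.771, -0.0]
ft_force: [-0.0, -0.8, 0.4]
finger_gap: 0.0441
```

```bash
cat >> h.py <<'E'
def tip(s):
    R=Ro.from_rotvec(s["tool_rot"]).as_matrix();return np.degrees(np.arctan2(R[1,0],R[0,0])),np.round(R[:,2],3)
def bar(W,cxy,lo,hi):
    m=(np.hypot(W[...,0]-cxy[0],W[...,1]-cxy[1])<.033)&(W[...,2]>lo)&(W[...,2]<hi)
    q=W[m];r=cv2.minAreaRect((q[:,:2]*1000).astype(np.float32));w,v=np.linalg.eigh(np.cov(q[:,:2].T))
    return len(q),np.mean(q,0).round(4),np.median(q[:,2]).round(4),[np.round(a,1) for a in r],np.degrees(np.arctan2(v[1,1],v[0,1])).round(1)
E
python3 - <<'E'
from h import *
c,W,s=wristpts();cv2.imwrite("pics/w1.png",c["image"]);np.savez("w1.npz",W=W)
print(s["time"],s["tcp_pos"],tip(s),s["joint_pos"].round(2),s["ft_force"])
print(bar(W,(.456,-.172),.042,.06))
E
```

```text
2.05 [ 0.45553658 -0.17236822  0.20652588] (np.float64(-123.74386909963164), array([-0.,  0., -1.])) [ 0.04  0.06 -0.42 -0.   -1.09  0.94] [-0.01627892 -0.82941119  0.42171901]
(835, array([ 0.4614, -0.173 ,  0.0477]), np.float64(0.0478), [array([ 460.5, -172.2]), array([14. , 52.1]), np.float64(43.5)], np.float64(133.5))
```

View pics/w1.png

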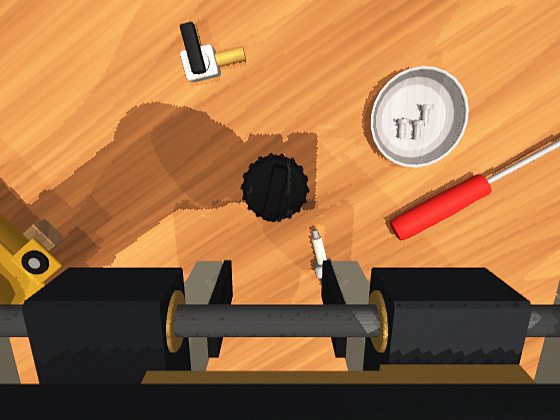

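The bar measures 14.0 x 52.1 mm with its top at 48 mm, which fits the given sizes. It lies at about 133.5° near (0.4605, -0.172). I'll align to it and measure again.

>>> {"name": "play_rows", "arguments": {"targets": [[0.005, 0, -0.02, 0, 0, -6.4, 0.5], [0.005, 0, -0.03, 0, 0, -12.8, 0.5], [0.005, 0, -0.03, 0, 0, -12.8, 0.5], [0.005, 0, -0.03, 0, 0, -12.8, 0.5]]}}

```text
time: 2.5
tcp_pos: [0.4607, -0.1725, 0.1768]
tool_rot: [1.17, -2.915, 0.0]
ft_force: [0.2, -0.1, -0.1]
finger_gap: 0.0441
```

```bash
python3 - <<'E'
from h import *
c,W,s=wristpts();cv2.imwrite("pics/w2.png",c["image"]);np.savez("w2.npz",W=W)
print(s["time"],s["tcp_pos"],tip(s),np.abs(s["qvel"]).max())
print(bar(W,(.46,-.172),.042,.06))
m=(np.hypot(W[...,0]-.46,W[...,1]+.172)<.045)&(W[...,2]>.017)
(x,y),r=cv2.minEnclosingCircle((W[m][:,:2]*1000).astype(np.float32));print(x,y,r,m.sum())
m&=(W[...,2]<.026);print(cv2.fitEllipse(cv2.convexHull((W[m][:,:2]*1000).astype(np.float32))),np.nanmedian(W[m][:,2]))
E
```

```text
2.5 [ 0.46065995 -0.17246061  0.17679189] (np.float64(-136.28163518889352), array([-0., -0., -1.])) 0.012712463070867814
(987, array([ 0.4624, -0.172 ,  0.0476]), np.float64(0.0477), [array([ 461.6, -171.1]), array([14., 52.]), np.float64(30.7)], np.float64(120.8))
466.0546569824219 -177.56051635742188 41.8447151184082 41966
((461.5080871582031, -170.90753173828125), (67.24809265136719, 68.19669342041016), 38.03005599975586) 0.024002168686840242
```

```bash
python3 - <<'E'
from h import *
import cv2
a=cv2.imread("pics/w1.png")[120:260,200:360];b=cv2.imread("pics/w2.png")[120:320,180:380]
for k in("w1","w2"):
    W=np.load(k+".npz")["W"];m=(np.hypot(W[...,0]-.461,W[...,1]+.172)<.033)&(W[...,2]>.042);v,u=np.where(m)
    print(u.min(),u.max(),v.min(),v.max(),cv2.minAreaRect(np.c_[u,v].astype(np.float32)))
g=lambda x:cv2.convertScaleAbs(cv2.resize(x,(400,400)),alpha=2.5,beta=20)
cv2.imwrite("pics/w12.png",np.hstack([g(a),g(b)]))
E
```

```text
121 404 166 419 ((262.4999694824219, 292.4999694824219), (282.99993896484375, 252.99996948242188), -0.0)
160 397 176 419 ((278.4999694824219, 297.4999694824219), (236.99996948242188, 242.99996948242188), -0.0)
```

View pics/w12.png

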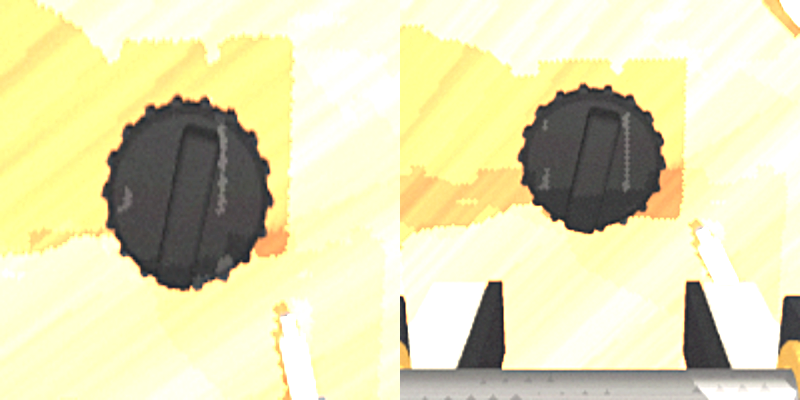

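```bash
python3 - <<'E'
from h import *
for k in("top0","w1","w2"):
    W=np.load(k+".npz")["W"]
    for n,(x,y,r,lo,hi) in dict(plug=(.365,-.168,.035,.006,.03),dish=(.44,-.28,.06,.01,.03),tap=(.56,-.17,.04,.006,.05),cap=(.461,-.172,.033,.042,.06)).items():
        q=W[(np.hypot(W[...,0]-x,W[...,1]-y)<r)&(W[...,2]>lo)&(W[...,2]<hi)]
        if len(q)<9: print(k,n,len(q));continue
        w,v=np.linalg.eigh(np.cov(q[:,:2].T));print(k,n,len(q),q.mean(0).round(4),np.degrees(np.arctan2(v[1,1],v[0,1])).round(1)%180,np.sqrt(w).round(4))
E
```

```text
top0 plug 174 [ 0.3604 -0.1676  0.0157] 160.9 [0.0044 0.0183]
top0 dish 203 [ 0.4407 -0.3031  0.0156] 0.30000000000001137 [0.0164 0.0266]
top0 tap 136 [ 0.5872 -0.1808  0.0233] 72.9 [0.0053 0.0106]
top0 cap 137 [ 0.456  -0.1726  0.0461] 146.3 [0.004  0.0151]
w1 plug 421 [ 0.3749 -0.1713  0.016 ] 152.0 [0.0037 0.0135]
w1 dish 1448 [ 0.4359 -0.3045  0.0162] 4.5 [0.0163 0.026 ]
w1 tap 915 [ 0.5878 -0.1821  0.0255] 74.1 [0.0048 0.01  ]
w1 cap 835 [ 0.4614 -0.173   0.0477] 133.5 [0.004  0.0149]
w2 plug 288 [ 0.3832 -0.1763  0.0152] 165.2 [0.003 0.008]
w2 dish 1868 [ 0.4358 -0.3044  0.0161] 5.0 [0.0163 0.0261]
w2 tap 1071 [ 0.5874 -0.1826  0.0253] 74.4 [0.0048 0.0097]
w2 cap 987 [ 0.4624 -0.172   0.0476] 120.8 [0.004  0.0149]
```

```bash
python3 - <<'E'
from h import *
for k in("scene","top"):
    c=robot.camera(k);W=pts(c);print(k,bar(W,(.457,-.172),.042,.06)); 
    W0=np.load(k+"0.npz")["W"];print(bar(W0,(.457,-.172),.042,.06))
    cv2.imwrite(f"pics/{k}2.png",c["image"])
c,W,s=wristpts();print(bar(W,(.461,-.172),.042,.06),s["time"])
E
```

```text
scene (77, array([ 0.4658, -0.1716,  0.0448]), np.float64(0.0447), [array([ 464.6, -170.9]), array([14.6, 50.7]), np.float64(27.6)], np.float64(118.2))
(74, array([ 0.4607, -0.173 ,  0.0445]), np.float64(0.0445), [array([ 460.9, -172.7]), array([16.5, 50. ]), np.float64(56.4)], np.float64(146.5))
top (24, array([ 0.4491, -0.1555,  0.0457]), np.float64(0.0458), [array([ 447.9, -157. ]), array([ 6.9, 20. ]), np.float64(0.9)], np.float64(99.5))
(137, array([ 0.456 , -0.1726,  0.0461]), np.float64(0.0462), [array([ 456.3, -172.8]), array([13.7, 51.8]), np.float64(56.3)], np.float64(146.3))
(988, array([ 0.4628, -0.1717,  0.0476]), np.float64(0.0478), [array([ 462.1, -170.7]), array([14.1, 51.7]), np.float64(26.8)], np.float64(116.7)) 2.65
```

>>> {"name": "play_rows", "arguments": {"targets": [[0, 0, 0, 0, 0, 0, 0.5], [0, 0, 0, 0, 0, 0, 0.5], [0, 0, 0, 0, 0, 0, 0.5]]}}

```text
time: 3.0
tcp_pos: [0.4607, -0.1723, 0.1767]
tool_rot: [-1.166, 2.917, -0.0]
ft_force: [-0.7, -0.5, 0.4]
finger_gap: 0.044
```

```bash
python3 - <<'E'
from h import *
for i in range(3):
    c,W,s=wristpts();print(s["time"],bar(W,(.461,-.172),.042,.06),tip(s)[0])
cv2.imwrite("pics/w3.png",np.hstack([cv2.convertScaleAbs(c["image"],alpha=1.8)]))
E
```

```text
3.0 (998, array([ 0.4636, -0.171 ,  0.0476]), np.float64(0.0477), [array([ 462.8, -170. ]), array([14.2, 51.8]), np.float64(21.4)], np.float64(111.5)) -136.43009733437714
3.05 (995, array([ 0.4637, -0.1711,  0.0476]), np.float64(0.0477), [array([ 462.9, -169.8]), array([14. , 52.2]), np.float64(20.9)], np.float64(110.7)) -136.4356110143597
3.1 (999, array([ 0.4637, -0.171 ,  0.0476]), np.float64(0.0477), [array([ 463. , -169.7]), array([14.1, 52.5]), np.float64(20.6)], np.float64(110.3)) -136.44013658053717
```

View pics/w3.png

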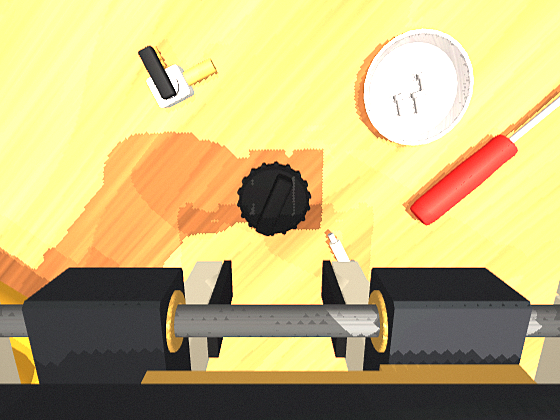

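The cap itself turned and shifted a little after the start, although nothing touched it. It is now almost at rest at about 110°. I'll realign and measure once more before descending.

>>> {"name": "play_rows", "arguments": {"targets": [[0.002, 0.002, 0, 0, 0, -8, 0.5], [0.002, 0.002, 0, 0, 0, -16, 0.5], [0.002, 0.002, 0, 0, 0, -24, 0.5], [0.002, 0.002, 0, 0, 0, -24, 0.5], [0.002, 0.002, 0, 0, 0, -24, 0.5]]}}

```text
time: 3.65
tcp_pos: [0.4626, -0.1704, 0.1766]
tool_rot: [-0.54, 3.095, -0.0]
ft_force: [0.3, -0.0, -0.5]
finger_gap: 0.0439
```

```bash
python3 - <<'E'
from h import *
for i in range(2):
    c,W,s=wristpts();print(s["time"],bar(W,(.463,-.17),.042,.06),tip(s)[0],s["tcp_pos"],s["ft_force"])
E
```

```text
3.65 (989, array([ 0.4636, -0.1728,  0.0476]), np.float64(0.0477), [array([ 463. , -171.6]), array([14. , 52.1]), np.float64(29.9)], np.float64(119.8)) -160.20699290341435 [ 0.46262269 -0.17035525  0.17656214] [ 0.34743196 -0.02296415 -0.46277395]
3.7 (987, array([ 0.4633, -0.1731,  0.0477]), np.float64(0.0477), [array([ 462.9, -172. ]), array([14. , 51.7]), np.float64(28.5)], np.float64(118.4)) -160.22169717816237 [ 0.46260695 -0.17034757  0.1765473 ] [ 0.19792112 -0.27025162 -0.2508497 ]
```

```bash
python3 - <<'E'
from h import *
for i in range(14):
    c,W,s=wristpts();b=bar(W,(.463,-.171),.042,.06);print(s["time"].__round__(2),b[3][0],b[4])
c=robot.camera("scene");cv2.imwrite("pics/s3.png",cv2.resize(c["image"][130:300,150:370],None,fx=3,fy=3));print(bar(pts(c),(.463,-.171),.042,.06))
E
```

```text
3.75 [ 462.7 -172. ] 118.8
3.8 [ 462.8 -172.1] 122.5
3.85 [ 462.7 -171.8] 120.8
3.9 [ 462.9 -171.9] 117.3
3.95 [ 463.1 -172. ] 119.8
4.0 [ 463. -172.] 123.0
4.05 [ 463.1 -172.2] 124.2
4.1 [ 463.  -171.6] 119.4
4.15 [ 463.  -171.5] 119.7
4.2 [ 463.1 -171.8] 122.1
4.25 [ 463.3 -172.1] 121.7
4.3 [ 463.  -172.2] 120.3
4.35 [ 462.8 -172.2] 119.2
4.4 [ 463.2 -172.7] 122.5
(78, array([ 0.4671, -0.1724,  0.0446]), np.float64(0.0448), [array([ 466.3, -173.1]), array([15.9, 50.6]), np.float64(30.2)], np.float64(122.2))
```

View pics/s3.png

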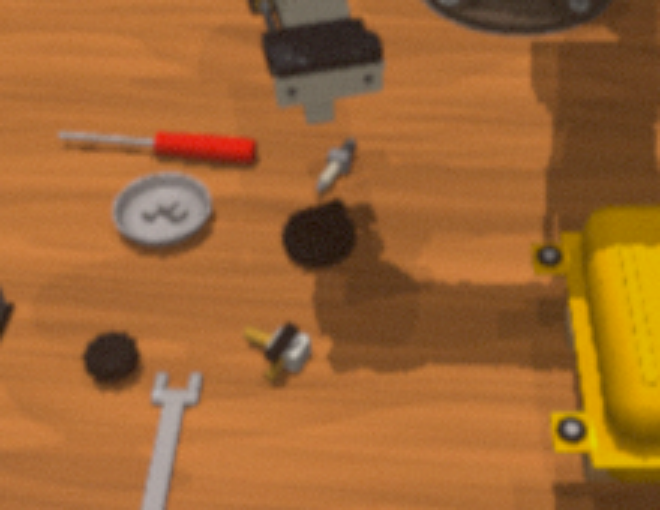

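The cap jitters by a few degrees around 121° at (0.463, -0.172). Shut jaws will square it up, so I'll take it now.

>>> {"name": "play_rows", "arguments": {"targets": [[0, -0.0015, -0.03, 0, 0, 6, 0.5], [0, -0.0015, -0.07, 0, 0, 11, 0.5], [0, -0.0015, -0.105, 0, 0, 11, 0.5], [0, -0.0015, -0.13, 0, 0, 11, 0.5], [0, -0.0015, -0.145, 0, 0, 11, 0.5], [0, -0.0015, -0.15, 0, 0, 11, 0.5], [0, -0.0015, -0.15, 0, 0, 11, 0.5]]}}

```text
time: 5.2
tcp_pos: [0.4624, -0.1719, 0.0262]
tool_rot: [0.828, -3.029, -0.0]
ft_force: [0.5, -1.1, 0.0]
finger_gap: 0.0435
```

```bash
python3 - <<'E'
from h import *
s=robot.get_state();print(s["tcp_pos"],s["ft_force"],s["torque"],tip(s))
c=robot.camera("wrist");cv2.imwrite("pics/w4.png",cv2.convertScaleAbs(c["image"],alpha=1.8))
E
```

```text
[ 0.46236062 -0.17189278  0.02615366] [ 0.50318965 -1.07447016  0.00718437] [ 0.00210007  0.15194926 -0.0301577 ] (np.float64(-149.44075433583637), array([-0.001, -0.   , -1.   ]))
```

View pics/w4.png

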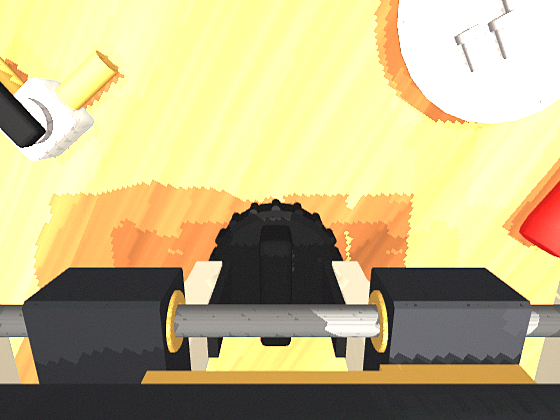

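The bar stands upright and centred between the fingers at about (275,280). I'll close on it.

>>> {"name": "play_rows", "arguments": {"targets": [[0, 0, 0, 0, 0, 0, 0.1], [0, 0, 0, 0, 0, 0, 0], [0, 0, 0, 0, 0, 0, 0], [0, 0, 0, 0, 0, 0, 0], [0, 0, 0, 0, 0, 0, 0], [0, 0, 0, 0, 0, 0, 0], [0, 0, 0.02, 0, 0, 0, 0], [0, 0, 0.06, 0, 0, 0, 0], [0, 0, 0.11, 0, 0, 0, 0], [0, 0, 0.16, 0, 0, 0, 0], [0, 0, 0.21, 0, 0, 0, 0], [0, 0, 0.24, 0, 0, 0, 0], [0, 0, 0.24, 0, 0, 0, 0]]}}

```text
time: 6.55
tcp_pos: [0.4647, -0.1722, 0.2713]
tool_rot: [-0.826, 3.023, -0.005]
ft_force: [-0.6, -0.3, -2.1]
finger_gap: 0.0139
```

```bash
python3 - <<'E'
from h import *
s=robot.get_state();print(s["tcp_pos"],s["ft_force"],s["torque"],tip(s),s["finger_gap"],s["joint_pos"].round(2))
E
```

```text
[ 0.46465293 -0.1721928   0.27133693] [-0.63838918 -0.32087653 -2.05696367] [-0.0066689   0.10822238 -0.00840358] (np.float64(-149.42338505112804), array([ 0.008, -0.001, -1.   ])) 0.013900065940852073 [ 0.04  0.03 -0.31  0.   -1.23  0.49]
```

>>> {"name": "play_rows", "arguments": {"targets": [[0.16, 0.431, 0.05, 0, 0, 60, 0], [0.16, 0.431, 0.05, 0, 0, 60, 0], [0.16, 0.431, 0.05, 0, 0, 60, 0], [0.16, 0.431, 0.05, 0, 0, 60, 0], [0.16, 0.431, 0.05, 0, 0, 60, 0], [0.16, 0.431, 0.05, 0, 0, 60, 0], [0.16, 0.431, 0.05, 0, 0, 60, 0], [0.16, 0.431, 0.05, 0, 0, 60, 0], [0.16, 0.431, 0.05, 0, 0, 60, 0], [0.16, 0.431, 0.05, 0, 0, 60, 0], [0.16, 0.431, 0.05, 0, 0, 60, 0], [0.16, 0.431, 0.05, 0, 0, 60, 0], [0.16, 0.431, 0.05, 0, 0, 60, 0], [0.16, 0.431, 0.05, 0, 0, 60, 0], [0.16, 0.431, 0.05, 0, 0, 60, 0]]}}

```text
time: 8.05
tcp_pos: [0.6225, 0.2582, 0.3171]
tool_rot: [-2.231, 2.211, -0.0]
ft_force: [-1.2, -0.8, -1.9]
finger_gap: 0.0139
```

```bash
python3 - <<'E'
from h import *
c,W,s=wristpts();np.savez("w5.npz",W=W,im=c["image"])
print(s["time"],s["tcp_pos"],tip(s),s["joint_pos"].round(2),s["ft_force"],s["torque"],s["finger_gap"])
cv2.imwrite("pics/w5.png",c["image"])
m=(np.hypot(W[...,0]-.574,W[...,1]-.259)<.04)&(W[...,2]>.147)&(W[...,2]<.162)
q=W[m];print(len(q),q.mean(0),(q.min(0)+q.max(0))/2,q.max(0)-q.min(0),np.percentile(q[:,2],[5,25,50,75,95]))
print(cv2.minEnclosingCircle((q[:,:2]*1000).astype(np.float32)))
g=q[q[:,2]>.152];print(len(g),cv2.minEnclosingCircle((g[:,:2]*1000).astype(np.float32)),np.median(g[:,2]))
E
```

```text
8.05 [0.62250149 0.25820972 0.31707643] (np.float64(-89.5033829694176), array([ 0.001,  0.   , -1.   ])) [ 0.68  0.32  0.16 -0.   -1.41  0.9 ] [-1.15404507 -0.75620547 -1.93488452] [-0.08787359  0.11470295  0.02359767] 0.013864195744824332<stdin>:6: RuntimeWarning: Mean of empty slice.
  ret = um.true_divide(
Traceback (most recent call last):
ValueError: zero-size array to reduction operation minimum which has no identity
```

View pics/w5.png

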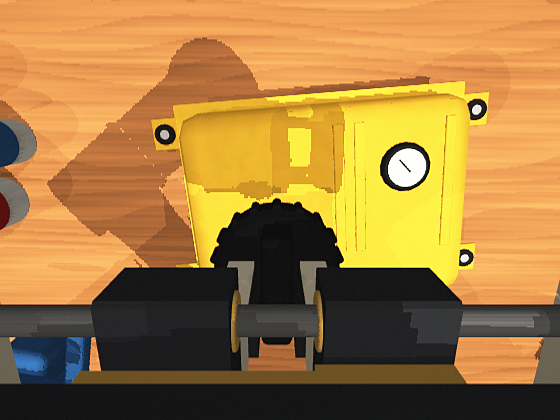

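The image's upward direction is world +x, so the cap hides the filler. I need the tool on the near side, so I'll shift x by -0.11.

>>> {"name": "play_rows", "arguments": {"targets": [[-0.04, 0, 0, 0, 0, 0, 0], [-0.08, 0, 0, 0, 0, 0, 0], [-0.11, 0, 0, 0, 0, 0, 0], [-0.11, 0, 0, 0, 0, 0, 0], [-0.11, 0, 0, 0, 0, 0, 0]]}}

```text
time: 8.6
tcp_pos: [0.5123, 0.2591, 0.3177]
tool_rot: [-2.231, 2.208, -0.0]
ft_force: [-0.7, 1.4, -1.8]
finger_gap: 0.0138
```

```bash
cat > f.py <<'E'
from h import *
c,W,s=wristpts();np.savez("w6.npz",W=W,im=c["image"])
print(s["time"],s["tcp_pos"],tip(s),s["ft_force"],s["torque"],s["finger_gap"])
d=np.hypot(W[...,0]-.574,W[...,1]-.259)<.034
v,u=np.where(d&(W[...,2]>.145)&(W[...,2]<.165));print(u.min(),u.max(),v.min(),v.max())
cv2.imwrite("pics/w6.png",np.hstack([cv2.resize(c["image"][v.min()-10:v.max()+10,u.min()-10:u.max()+10],(400,400)),cv2.resize(c["image"],(400,400))]))
for lo,hi in((.147,.1522),(.1525,.16),(.147,.16)):
    q=W[d&(W[...,2]>lo)&(W[...,2]<hi)];print(len(q),np.median(q[:,2]),cv2.minEnclosingCircle((q[:,:2]*1000).astype(np.float32)),cv2.fitEllipse(cv2.convexHull((q[:,:2]*1000).astype(np.float32))))
g=W[(np.hypot(W[...,0]-.648,W[...,1]-.135)<.04)&(W[...,2]>.134)&(W[...,2]<.15)]
if len(g): print("gauge",len(g),cv2.minEnclosingCircle((g[:,:2]*1000).astype(np.float32)),np.median(g[:,2]))
t=W[(W[...,2]>.124)&(W[...,2]<.134)];print("tank",cv2.minAreaRect(t[:,:2].astype(np.float32)),np.median(t[:,2]))
E
python3 f.py
```

```text
8.6 [0.51225746 0.25906954 0.3176915 ] (np.float64(-89.4024910911401), array([ 0.002,  0.001, -1.   ])) [-0.66306241  1.38693388 -1.8262826 ] [-0.10359032  0.1230577   0.01519573] 0.013834817478756416
247 308 98 160
939 0.15085528689576164 ((574.4326171875, 259.758544921875), 24.523412704467773) ((574.4937133789062, 259.6390380859375), (48.35399627685547, 48.67741775512695), 130.5398406982422)
669 0.1553266359307228 ((574.4722900390625, 259.7593994140625), 27.451656341552734) ((574.5852661132812, 259.7021484375), (53.95027542114258, 54.33542251586914), 142.99169921875)
1645 0.1516582171178261 ((574.4722900390625, 259.7593994140625), 27.451656341552734) ((574.5852661132812, 259.7021484375), (53.95027542114258, 54.33542251586914), 142.99169921875)
gauge 2535 ((649.5734252929688, 127.5447769165039), 32.51260757446289) 0.13830935312759976
tank ((0.532448947429657, 0.34408485889434814), (0.2712540030479431, 0.6159396171569824), 26.981687545776367) 0.1309657011813408
```

View pics/w6.png

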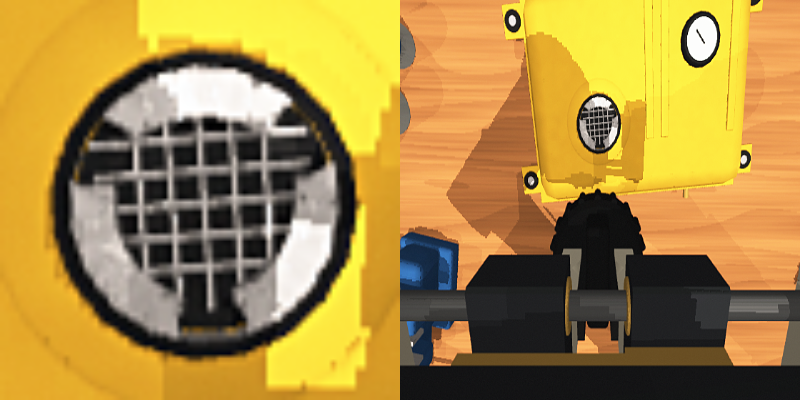

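The filler measures (0.5745, 0.2597) with the rim at about 151 mm. Its notches sit at bottom-right, upper-left and upper-right of the left crop, which agrees with a tank yaw of about +5°. I'll check how the cap sits in the hand from the same frame.

```bash
python3 - <<'E'
from h import *
from scipy.optimize import least_squares
s=robot.get_state();W=np.load("w6.npz")["W"];T=(W-s["tcp_pos"])@Ro.from_rotvec(s["tool_rot"]).as_matrix()
m=(np.hypot(T[...,0],T[...,1])<.04)&(np.abs(T[...,2])<.03);print(m.sum())
print(np.histogram(T[m][:,2]*1000,bins=np.arange(-30,32,2)))
b=T[m&(T[...,2]<-.018)];print("bar top",len(b),b.min(0),b.max(0),np.median(b[:,2]))
d=T[m&(T[...,2]>-.0)&(T[...,2]<.012)]
h=cv2.convexHull((d[:,:2]*1000).astype(np.float32))[:,0];h=h[(np.hypot(*h.T)>28)&(h[:,1]<-8)]
r=least_squares(lambda p:np.hypot(h[:,0]-p[0],h[:,1]-p[1])-p[2],[0,0,32],bounds=([-9,-9,31],[9,9,33.5]));print(len(h),r.x,np.abs(r.fun).max(),np.median(d[:,2]))
E
```

```text
9158
(array([  53,   89,  100,  451, 1984,  312,  145,  136,  153,  178,  159,
        137,   64,   61,   39, 1077, 2389,  803,  179,  119,  121,  114,
        102,  108,   78,    7,    0,    0,    0,    0]), array([-30, -28, -26, -24, -22, -20, -18, -16, -14, -12, -10,  -8,  -6,
        -4,  -2,   0,   2,   4,   6,   8,  10,  12,  14,  16,  18,  20,
        22,  24,  26,  28,  30]))
bar top 2989 [-0.01754042 -0.0276627  -0.02999796] [ 0.01600869  0.02438469 -0.0180146 ] -0.021346660525796052
17 [-0.80130981 -2.24018175 33.5       ] 0.29751794064581816 0.0026684910226359836
```

>>> {"name": "play_rows", "arguments": {"targets": [[0.03, 0, 0, 0, 0, 0, 0], [0.06, 0, -0.03, 0, 0, 0, 0], [0.0605, 0, -0.07, 0, 0, 0, 0], [0.0605, 0, -0.1, 0, 0, 0, 0], [0.0605, 0, -0.12, 0, 0, 0, 0], [0.0605, 0, -0.13, 0, 0, 0, 0], [0.0605, 0, -0.13, 0, 0, 0, 0], [0.0605, 0, -0.13, 0, 0, 0, 0]]}}

```text
time: 9.45
tcp_pos: [0.574, 0.2594, 0.1874]
tool_rot: [-2.231, 2.21, -0.001]
ft_force: [0.3, 0.0, -1.2]
finger_gap: 0.014
```

```bash
cat > st.py <<'E'
from h import *
s=robot.get_state();y,z=tip(s);print(round(s["time"],2),s["tcp_pos"].round(4),round(y,2),z,"F",s["ft_force"].round(2),"M",s["torque"].round(3),round(s["finger_gap"],4),"q",s["joint_pos"].round(2))
E
python3 st.py; python3 -c "
from h import *
c=robot.camera('scene');cv2.imwrite('pics/s6.png',cv2.resize(c['image'][150:310,320:520],None,fx=4,fy=4,interpolation=2))"
```

```text
9.45 [0.574  0.2594 0.1874] -89.45 [ 0.001  0.    -1.   ] F [ 0.33  0.01 -1.18] M [-0.045  0.132 -0.022] 0.014 q [ 0.73  0.31 -0.15  0.   -1.11  0.85]
```

View pics/s6.png

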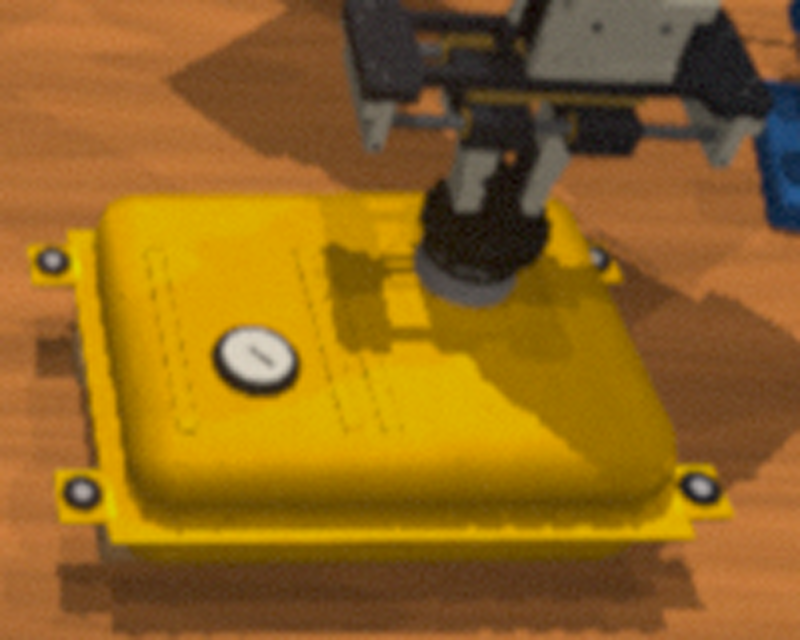

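The cap hangs just above the neck, concentric with it. I'll lower it gently and watch the force.

>>> {"name": "play_rows", "arguments": {"targets": [[-0.001, 0, -0.004, 0, 0, 0, 0], [-0.001, 0, -0.007, 0, 0, 0, 0], [-0.001, 0, -0.009, 0, 0, 0, 0], [-0.001, 0, -0.01, 0, 0, 0, 0], [-0.001, 0, -0.01, 0, 0, 0, 0]]}}

```text
time: 10.0
tcp_pos: [0.5723, 0.2592, 0.1769]
tool_rot: [-2.232, 2.21, -0.0]
ft_force: [0.3, 0.3, -1.2]
finger_gap: 0.0136
```

```bash
python3 st.py
```

```text
10.0 [0.5723 0.2592 0.1769] -89.43 [ 0.001  0.    -1.   ] F [ 0.28  0.3  -1.16] M [-0.085  0.158  0.028] 0.0136 q [ 0.74  0.32 -0.17  0.   -1.09  0.84]
```

>>> {"name": "play_rows", "arguments": {"targets": [[0, 0, -0.001, 0, 0, 0, 0], [0, 0, -0.002, 0, 0, 0, 0], [0, 0, -0.002, 0, 0, 0, 0]]}}

```text
time: 10.3
tcp_pos: [0.5734, 0.2597, 0.1766]
tool_rot: [-2.23, 2.208, -0.002]
ft_force: [0.0, -0.1, 7.7]
finger_gap: 0.0137
```

```bash
python3 st.py
```

```text
10.3 [0.5734 0.2597 0.1766] -89.41 [ 0.003  0.001 -1.   ] F [ 0.05 -0.12  7.73] M [-0.187  0.322  0.047] 0.0137 q [ 0.74  0.32 -0.17  0.   -1.08  0.84]
```

Contact at TCP z 0.1766, where the tabs should lie on the rim. I'll cage the bar loosely, feel for the drop by turning clockwise, and watch the bar top's depth.

>>> {"name": "play_rows", "arguments": {"targets": [[0, 0, 0.002, 0, 0, 0, 0.2], [0, 0, 0.002, 0, 0, 0, 0.2], [0, 0, 0.002, 0, 0, 0, 0.2], [0, 0, 0.002, 0, 0, -3, 0.2], [0, 0, 0.002, 0, 0, -6, 0.2], [0, 0, 0.002, 0, 0, -9, 0.2], [0, 0, 0.002, 0, 0, -12, 0.2], [0, 0, 0.002, 0, 0, -15, 0.2], [0, 0, 0.002, 0, 0, -18, 0.2], [0, 0, 0.002, 0, 0, -21, 0.2], [0, 0, 0.002, 0, 0, -24, 0.2], [0, 0, 0.002, 0, 0, -27, 0.2], [0, 0, 0.002, 0, 0, -30, 0.2], [0, 0, 0.002, 0, 0, -30, 0.2]]}}

```text
time: 11.7
tcp_pos: [0.5719, 0.2591, 0.1762]
tool_rot: [1.582, -2.713, -0.0]
ft_force: [0.8, 1.1, -0.1]
finger_gap: 0.0177
```

```bash
cat > bt.py <<'E'
import st
from h import *
from scipy.spatial import cKDTree
c,W,s=wristpts();T=(W-s["tcp_pos"])@Ro.from_rotvec(s["tool_rot"]).as_matrix()
# bar top: far end of bar ahead of the pads, tool y -26..-12, |x|<12 ; histogram of height above world
m=(np.abs(T[...,0])<.012)&(T[...,1]<-.012)&(T[...,1]>-.03)&(W[...,2]>.14)
h,e=np.histogram(W[m][:,2]*1000,bins=np.arange(140,215,2));print({int(a):int(b) for a,b in zip(e,h) if b>25})
k=e[:-1][h>40].max();q=T[m&(W[...,2]*1000>k-1)&(W[...,2]*1000<k+3)];v=q[:,:2]
r=cv2.minAreaRect((v*1000).astype(np.float32));print("bar top z",np.median((W[m&(W[...,2]*1000>k)])[:,2]).round(4),[np.round(x,1) for x in r])
E
python3 bt.py
```

```text
11.7 [0.5719 0.2591 0.1762] -119.5 [-0.001 -0.    -1.   ] F [ 0.76  1.12 -0.1 ] M [ 0.108  0.145 -0.025] 0.0177 q [ 0.74  0.32 -0.17 -0.   -1.09  0.32]
{170: 106, 172: 486, 174: 106, 178: 34, 180: 35, 184: 35, 186: 33, 188: 31, 190: 39, 192: 42, 194: 250, 196: 1002, 198: 70}
bar top z 0.2772 [array([  1.4, -20.6]), array([12.7, 18. ]), np.float64(4.9)]
```

Bar top is at 197 mm, so the tabs are still on the rim. I'll continue.

>>> {"name": "play_rows", "arguments": {"targets": [[0.001, 0.0005, 0, 0, 0, -3, 0.2], [0.001, 0.0005, 0, 0, 0, -6, 0.2], [0.001, 0.0005, 0, 0, 0, -9, 0.2], [0.001, 0.0005, 0, 0, 0, -12, 0.2], [0.001, 0.0005, 0, 0, 0, -15, 0.2], [0.001, 0.0005, 0, 0, 0, -18, 0.2], [0.001, 0.0005, 0, 0, 0, -21, 0.2], [0.001, 0.0005, 0, 0, 0, -24, 0.2], [0.001, 0.0005, 0, 0, 0, -27, 0.2], [0.001, 0.0005, 0, 0, 0, -30, 0.2], [0.001, 0.0005, 0, 0, 0, -30, 0.2]]}}

```text
time: 12.85
tcp_pos: [0.573, 0.2596, 0.1764]
tool_rot: [0.829, -3.03, 0.0]
ft_force: [0.7, 0.1, -0.3]
finger_gap: 0.0176
```

```bash
sed -i 's/>.14)$/>.14)\&(W[...,2]<.21)/' bt.py; python3 bt.py
```

```text
12.85 [0.573  0.2596 0.1764] -149.41 [-0. -0. -1.] F [ 0.72  0.09 -0.3 ] M [-0.003  0.155 -0.041] 0.0176 q [ 0.74  0.32 -0.16 -0.   -1.09 -0.2 ]
{162: 240, 164: 652, 166: 32, 168: 32, 170: 31, 172: 39, 174: 33, 176: 40, 178: 43, 180: 39, 182: 43, 184: 63, 186: 404, 188: 493}
bar top z 0.1886 [array([ -2. , -18.9]), array([14.3, 13.8]), np.float64(87.1)]
```

The cap has dropped: bar top is at 188 mm, so its face lies on the gasket. I'll lower the fingers 9.5 mm and grip.

>>> {"name": "play_rows", "arguments": {"targets": [[0, 0, -0.004, 0, 0, 0, 0.22], [0, 0, -0.0075, 0, 0, 0, 0.22], [0, 0, -0.0095, 0, 0, 0, 0.22], [0, 0, -0.0095, 0, 0, 0, 0.1], [0, 0, -0.0095, 0, 0, 0, 0], [0, 0, -0.0095, 0, 0, 0, 0], [0, 0, -0.0095, 0, 0, 0, 0]]}}

```text
time: 13.6
tcp_pos: [0.573, 0.2596, 0.167]
tool_rot: [0.828, -3.03, 0.0]
ft_force: [0.4, -0.1, -1.6]
finger_gap: 0.0136
```

```bash
python3 bt.py
```

```text
13.6 [0.573  0.2596 0.167 ] -149.44 [-0. -0. -1.] F [ 0.36 -0.06 -1.57] M [0.027 0.087 0.007] 0.0136 q [ 0.74  0.33 -0.18 -0.   -1.07 -0.2 ]
{162: 172, 164: 798, 166: 65, 168: 38, 170: 37, 172: 51, 174: 40, 176: 42, 178: 47, 180: 56, 182: 40, 184: 60, 186: 272, 188: 738}
bar top z 0.1887 [array([ -0.5, -19. ]), array([13.5, 14. ]), np.float64(0.8)]
```

>>> {"name": "play_rows", "arguments": {"targets": [[0, 0, -0.0002, 0, 0, -3, 0], [0, 0, -0.0004, 0, 0, -6, 0], [0, 0, -0.0006, 0, 0, -9, 0], [0, 0, -0.0008, 0, 0, -12, 0], [0, 0, -0.001, 0, 0, -15, 0], [0, 0, -0.0012, 0, 0, -18, 0], [0, 0, -0.0014, 0, 0, -21, 0]]}}

```text
time: 14.35
tcp_pos: [0.5733, 0.2597, 0.1659]
tool_rot: [-0.258, 3.13, 0.0]
ft_force: [0.0, -1.0, -0.9]
finger_gap: 0.0141
```

```bash
python3 bt.py
```

```text
14.35 [0.5733 0.2597 0.1659] -170.56 [ 0.001  0.    -1.   ] F [ 0.05 -1.02 -0.9 ] M [ 0.032 -0.047  0.054] 0.0141 q [ 0.74  0.33 -0.18  0.   -1.06 -0.57]
{160: 84, 162: 560, 164: 407, 166: 38, 168: 37, 170: 42, 172: 38, 174: 47, 176: 49, 178: 44, 180: 49, 182: 54, 184: 120, 186: 752, 188: 172}
bar top z 0.1883 [array([ -0.4, -18.7]), array([13.4, 13. ]), np.float64(89.2)]
```

>>> {"name": "play_rows", "arguments": {"targets": [[0, 0, -0.0002, 0, 0, -3, 0], [0, 0, -0.0004, 0, 0, -6, 0], [0, 0, -0.0006, 0, 0, -9, 0], [0, 0, -0.0008, 0, 0, -12, 0], [0, 0, -0.001, 0, 0, -15, 0], [0, 0, -0.0012, 0, 0, -18, 0], [0, 0, -0.0014, 0, 0, -21, 0]]}}

```text
time: 15.1
tcp_pos: [0.573, 0.2595, 0.1639]
tool_rot: [-0.315, -3.125, 0.001]
ft_force: [0.8, -0.6, -3.3]
finger_gap: 0.0136
```

```bash
python3 bt.py
```

```text
15.1 [0.573  0.2595 0.1639] 168.49 [-0. -0. -1.] F [ 0.75 -0.59 -3.34] M [ 0.046 -0.017  0.028] 0.0136 q [ 0.73  0.33 -0.18 -0.   -1.06 -0.94]
{158: 98, 160: 578, 162: 383, 164: 30, 166: 40, 168: 47, 170: 39, 172: 45, 174: 50, 176: 44, 178: 51, 180: 52, 182: 107, 184: 756, 186: 167}
bar top z 0.1863 [array([ -0.1, -18.8]), array([13.2, 13.6]), np.float64(0.0)]
```

>>> {"name": "play_rows", "arguments": {"targets": [[0, 0, -0.0002, 0, 0, -3, 0], [0, 0, -0.0004, 0, 0, -6, 0], [0, 0, -0.0005, 0, 0, -9, 0], [0, 0, -0.0005, 0, 0, -12, 0]]}}

```text
time: 15.55
tcp_pos: [0.5733, 0.2596, 0.1637]
tool_rot: [0.638, 3.076, -0.0]
ft_force: [2.4, -1.7, -4.1]
finger_gap: 0.0139
```

```bash
python3 bt.py
```

```text
15.55 [0.5733 0.2596 0.1637] 156.56 [ 0. -0. -1.] F [ 2.42 -1.73 -4.1 ] M [-0.346 -1.114  0.155] 0.0139 q [ 0.74  0.33 -0.18  0.   -1.06 -1.14]
{158: 95, 160: 670, 162: 307, 164: 38, 166: 39, 168: 37, 170: 47, 172: 45, 174: 54, 176: 40, 178: 55, 180: 49, 182: 126, 184: 780, 186: 123}
bar top z 0.1863 [array([ -0. , -18.9]), array([12.9, 13.6]), np.float64(1.1)]
```

>>> {"name": "play_rows", "arguments": {"targets": [[0, 0, 0, 0, 0, -3, 0], [0, 0, 0, 0, 0, -6, 0], [0, 0, 0, 0, 0, -9, 0]]}}

```text
time: 15.9
tcp_pos: [0.5738, 0.2591, 0.1638]
tool_rot: [0.876, 3.016, -0.001]
ft_force: [4.7, -3.4, -3.5]
finger_gap: 0.0137
```

```bash
python3 bt.py
```

```text
15.9 [0.5738 0.2591 0.1638] 147.61 [ 0.001 -0.001 -1.   ] F [ 4.69 -3.37 -3.55] M [-1.007 -1.728  0.368] 0.0137 q [ 0.73  0.33 -0.18  0.   -1.06 -1.3 ]
{158: 102, 160: 638, 162: 317, 164: 31, 166: 45, 168: 42, 170: 40, 172: 46, 174: 45, 176: 53, 178: 41, 180: 59, 182: 136, 184: 802, 186: 114}
bar top z 0.1863 [array([ -0. , -18.9]), array([12.7, 13.8]), np.float64(0.1)]
```

Drawn down, and torque is climbing to about 0.37. I'll ease the sideways load and continue toward the click in small steps.

>>> {"name": "play_rows", "arguments": {"targets": [[0.0004, -0.0003, 0, 0, 0, -3, 0], [0.0008, -0.0006, 0, 0, 0, -6, 0], [0.0008, -0.0006, 0, 0, 0, -6, 0]]}}

```text
time: 16.25
tcp_pos: [0.5741, 0.2589, 0.1638]
tool_rot: [1.032, 2.967, -0.0]
ft_force: [2.5, -1.6, -3.8]
finger_gap: 0.0139
```

```bash
python3 st.py
```

```text
16.25 [0.5741 0.2589 0.1638] 141.65 [ 0. -0. -1.] F [ 2.5  -1.59 -3.79] M [-0.402 -0.916  0.24 ] 0.0139 q [ 0.73  0.33 -0.18  0.   -1.06 -1.4 ]
```

>>> {"name": "play_rows", "arguments": {"targets": [[0.0003, -0.0002, 0, 0, 0, -3, 0], [0.0004, -0.0004, 0, 0, 0, -6, 0], [0.0004, -0.0004, 0, 0, 0, -6, 0]]}}

```text
time: 16.55
tcp_pos: [0.5743, 0.2588, 0.1638]
tool_rot: [-1.185, -2.909, -0.0]
ft_force: [0.1, 0.4, -2.9]
finger_gap: 0.0134
```

```bash
python3 st.py
```

```text
16.55 [0.5743 0.2588 0.1638] 135.68 [ 0.  0. -1.] F [ 0.11  0.39 -2.91] M [ 0.133 -0.172  0.158] 0.0134 q [ 0.73  0.33 -0.18 -0.   -1.06 -1.51]
```

>>> {"name": "play_rows", "arguments": {"targets": [[0, 0, 0, 0, 0, -2, 0], [0, 0, 0, 0, 0, -4, 0], [0, 0, 0, 0, 0, -4, 0]]}}

```text
time: 16.85
tcp_pos: [0.5742, 0.2588, 0.1637]
tool_rot: [-1.285, -2.866, -0.0]
ft_force: [0.6, 0.5, -2.4]
finger_gap: 0.0136
```

```bash
python3 bt.py
```

```text
16.85 [0.5742 0.2588 0.1637] 131.69 [-0.  0. -1.] F [ 0.56  0.52 -2.41] M [ 0.223 -0.105  0.018] 0.0136 q [ 0.73  0.33 -0.18 -0.   -1.06 -1.58]
{158: 88, 160: 689, 162: 271, 164: 35, 166: 47, 168: 37, 170: 41, 172: 48, 174: 43, 176: 52, 178: 51, 180: 42, 182: 133, 184: 821, 186: 90}
bar top z 0.1862 [array([  0.2, -18.8]), array([12.7, 13.6]), np.float64(0.5)]
```

>>> {"name": "play_rows", "arguments": {"targets": [[0, 0, 0, 0, 0, -2, 0], [0, 0, 0, 0, 0, -2, 0]]}}

```text
time: 17.1
tcp_pos: [0.5742, 0.2587, 0.1637]
tool_rot: [-1.336, -2.843, -0.0]
ft_force: [0.1, 0.8, -3.4]
finger_gap: 0.0137
```

```bash
cat > mz.py <<'E'
from h import *
r=[]
for i in range(4):
    s=robot.get_state();r.append([round(s["time"],2),round(tip(s)[0],2),*s["torque"].round(3),*s["ft_force"].round(1),s["tau"][5].round(3)]);robot.camera("scene") if i<3 else 0
print(*r,sep="\n")
E
python3 mz.py
```

```text
[17.1, np.float64(129.66), np.float64(0.2), np.float64(-0.021), np.float64(-0.024), np.float64(0.1), np.float64(0.8), np.float64(-3.4), np.float64(-0.456)]
[17.15, np.float64(129.69), np.float64(0.199), np.float64(0.015), np.float64(-0.007), np.float64(0.8), np.float64(-0.1), np.float64(-3.5), np.float64(-0.178)]
[17.2, np.float64(129.68), np.float64(0.303), np.float64(0.062), np.float64(-0.006), np.float64(-0.8), np.float64(1.5), np.float64(-2.5), np.float64(-0.034)]
[17.25, np.float64(129.65), np.float64(0.301), np.float64(0.084), np.float64(-0.032), np.float64(0.0), np.float64(1.3), np.float64(-3.0), np.float64(0.008)]
```

>>> {"name": "play_rows", "arguments": {"targets": [[0, 0, 0, 0, 0, -2, 0], [0, 0, 0, 0, 0, -2, 0]]}}

```text
time: 17.45
tcp_pos: [0.5742, 0.2586, 0.1637]
tool_rot: [-1.387, -2.819, 0.0]
ft_force: [-1.4, 0.0, -1.7]
finger_gap: 0.0138
```

```bash
python3 mz.py
```

```text
[17.45, np.float64(127.59), np.float64(0.225), np.float64(0.068), np.float64(-0.026), np.float64(-1.4), np.float64(0.0), np.float64(-1.7), np.float64(-0.458)]
[17.5, np.float64(127.63), np.float64(0.245), np.float64(0.043), np.float64(-0.021), np.float64(-0.8), np.float64(0.8), np.float64(-2.6), np.float64(-0.186)]
[17.55, np.float64(127.64), np.float64(0.298), np.float64(0.144), np.float64(0.016), np.float64(-0.4), np.float64(-0.5), np.float64(-2.8), np.float64(-0.039)]
[17.6, np.float64(127.63), np.float64(0.244), np.float64(0.128), np.float64(-0.003), np.float64(-0.6), np.float64(0.8), np.float64(-2.4), np.float64(0.009)]
```

>>> {"name": "play_rows", "arguments": {"targets": [[0, 0, 0, 0, 0, -2, 0], [0, 0, 0, 0, 0, -4, 0]]}}

```text
time: 17.8
tcp_pos: [0.5743, 0.2587, 0.1637]
tool_rot: [-1.486, -2.768, 0.0]
ft_force: [1.2, 0.1, -4.0]
finger_gap: 0.0136
```

```bash
python3 mz.py
```

```text
[17.8, np.float64(123.55), np.float64(0.333), np.float64(0.044), np.float64(0.198), np.float64(1.2), np.float64(0.1), np.float64(-4.0), np.float64(0.405)]
[17.85, np.float64(123.43), np.float64(0.301), np.float64(0.08), np.float64(0.157), np.float64(-0.3), np.float64(0.1), np.float64(-2.8), np.float64(0.181)]
[17.9, np.float64(123.58), np.float64(0.333), np.float64(0.005), np.float64(0.107), np.float64(0.7), np.float64(0.6), np.float64(-3.5), np.float64(-0.622)]
[17.95, np.float64(123.64), np.float64(0.356), np.float64(-0.04), np.float64(0.063), np.float64(-0.3), np.float64(0.6), np.float64(-3.0), np.float64(-0.309)]
```

>>> {"name": "play_rows", "arguments": {"targets": [[0, 0, 0, 0, 0, -2, 0], [0, 0, 0, 0, 0, -4, 0]]}}

```text
time: 18.15
tcp_pos: [0.5743, 0.2588, 0.1637]
tool_rot: [-1.58, -2.715, -0.0]
ft_force: [-0.5, 0.7, -3.5]
finger_gap: 0.0136
```

```bash
python3 mz.py; python3 bt.py
```

```text
[18.15, np.float64(119.59), np.float64(0.472), np.float64(0.038), np.float64(0.278), np.float64(-0.5), np.float64(0.7), np.float64(-3.5), np.float64(0.315)]
[18.2, np.float64(119.47), np.float64(0.386), np.float64(0.008), np.float64(0.222), np.float64(-1.1), np.float64(0.3), np.float64(-3.4), np.float64(0.09)]
[18.25, np.float64(119.62), np.float64(0.463), np.float64(0.034), np.float64(0.238), np.float64(-1.2), np.float64(0.2), np.float64(-2.7), np.float64(-0.728)]
[18.3, np.float64(119.66), np.float64(0.452), np.float64(0.038), np.float64(0.222), np.float64(-0.6), np.float64(1.8), np.float64(-3.2), np.float64(-0.418)]
18.3 [0.5743 0.2588 0.1637] 119.66 [ 0.  0. -1.] F [-0.64  1.75 -3.22] M [0.452 0.038 0.222] 0.0136 q [ 0.73  0.33 -0.18 -0.   -1.06 -1.79]
{158: 93, 160: 667, 162: 290, 164: 35, 166: 40, 168: 44, 170: 41, 172: 45, 174: 51, 176: 42, 178: 51, 180: 52, 182: 139, 184: 806, 186: 112}
bar top z 0.1862 [array([  0.3, -18.9]), array([13.9, 12.7]), np.float64(89.5)]
```

Torque built, fell to zero around 132°, and is now building again. To be certain of the click I'll carry on in small steps and look for a clean snap.

>>> {"name": "play_rows", "arguments": {"targets": [[0, 0, 0, 0, 0, -2, 0], [0, 0, 0, 0, 0, -4, 0]]}}

```text
time: 18.55
tcp_pos: [0.5743, 0.2588, 0.1637]
tool_rot: [1.674, 2.658, 0.0]
ft_force: [0.1, 1.6, -3.3]
finger_gap: 0.014
```

```bash
python3 mz.py
```

```text
[18.55, np.float64(115.58), np.float64(0.535), np.float64(0.036), np.float64(0.367), np.float64(0.1), np.float64(1.6), np.float64(-3.3), np.float64(0.271)]
[18.6, np.float64(115.45), np.float64(0.558), np.float64(-0.018), np.float64(0.302), np.float64(-0.3), np.float64(0.8), np.float64(-2.7), np.float64(0.054)]
[18.65, np.float64(115.61), np.float64(0.611), np.float64(0.041), np.float64(0.248), np.float64(-0.1), np.float64(1.6), np.float64(-3.8), np.float64(-0.77)]
[18.7, np.float64(115.66), np.float64(0.589), np.float64(0.031), np.float64(0.204), np.float64(-0.3), np.float64(0.9), np.float64(-3.2), np.float64(-0.473)]
```

>>> {"name": "play_rows", "arguments": {"targets": [[0, 0, 0, 0, 0, -2, 0], [0, 0, 0, 0, 0, -4, 0]]}}

```text
time: 18.9
tcp_pos: [0.5743, 0.2588, 0.1638]
tool_rot: [-1.766, -2.598, -0.0]
ft_force: [-0.2, 1.2, -2.7]
finger_gap: 0.014
```

```bash
python3 mz.py
```

```text
[18.9, np.float64(111.6), np.float64(0.573), np.float64(0.097), np.float64(0.395), np.float64(-0.2), np.float64(1.2), np.float64(-2.7), np.float64(0.238)]
[18.95, np.float64(111.47), np.float64(0.653), np.float64(0.051), np.float64(0.33), np.float64(-1.2), np.float64(1.8), np.float64(-2.3), np.float64(0.089)]
[19.0, np.float64(111.61), np.float64(0.644), np.float64(-0.001), np.float64(0.298), np.float64(0.3), np.float64(1.3), np.float64(-2.7), np.float64(-0.718)]
[19.05, np.float64(111.66), np.float64(0.612), np.float64(0.014), np.float64(0.189), np.float64(-0.1), np.float64(1.3), np.float64(-2.9), np.float64(-0.424)]
```

>>> {"name": "play_rows", "arguments": {"targets": [[0, 0, 0, 0, 0, -2, 0], [0, 0, 0, 0, 0, -4, 0]]}}

```text
time: 19.25
tcp_pos: [0.5743, 0.2587, 0.1638]
tool_rot: [-1.855, -2.535, -0.0]
ft_force: [0.2, 1.2, -3.5]
finger_gap: 0.0136
```

```bash
python3 mz.py
```

```text
[19.25, np.float64(107.6), np.float64(0.508), np.float64(0.06), np.float64(0.317), np.float64(0.2), np.float64(1.2), np.float64(-3.5), np.float64(0.265)]
[19.3, np.float64(107.47), np.float64(0.532), np.float64(-0.032), np.float64(0.3), np.float64(-0.7), np.float64(2.2), np.float64(-3.5), np.float64(0.052)]
[19.35, np.float64(107.62), np.float64(0.707), np.float64(0.144), np.float64(0.272), np.float64(-0.5), np.float64(2.1), np.float64(-3.1), np.float64(-0.761)]
[19.4, np.float64(107.67), np.float64(0.629), np.float64(0.039), np.float64(0.224), np.float64(-1.0), np.float64(1.6), np.float64(-3.1), np.float64(-0.451)]
```

>>> {"name": "play_rows", "arguments": {"targets": [[0, 0, 0, 0, 0, -2, 0], [0, 0, 0, 0, 0, -4, 0]]}}

```text
time: 19.6
tcp_pos: [0.5743, 0.2586, 0.1638]
tool_rot: [1.943, 2.469, -0.0]
ft_force: [0.7, 0.5, -3.4]
finger_gap: 0.0138
```

```bash
python3 mz.py
```

```text
[19.6, np.float64(103.59), np.float64(0.292), np.float64(-0.076), np.float64(0.054), np.float64(0.7), np.float64(0.5), np.float64(-3.4), np.float64(0.593)]
[19.65, np.float64(103.45), np.float64(0.498), np.float64(-0.159), np.float64(-0.041), np.float64(0.4), np.float64(1.7), np.float64(-3.9), np.float64(0.368)]
[19.7, np.float64(103.6), np.float64(0.456), np.float64(-0.004), np.float64(-0.106), np.float64(0.7), np.float64(1.1), np.float64(-2.8), np.float64(-0.47)]
[19.75, np.float64(103.65), np.float64(0.499), np.float64(0.031), np.float64(-0.071), np.float64(0.7), np.float64(1.2), np.float64(-3.6), np.float64(-0.166)]
```

>>> {"name": "play_rows", "arguments": {"targets": [[0, 0, 0, 0, 0, -1.5, 0], [0, 0, 0, 0, 0, -3, 0]]}}

```text
time: 19.95
tcp_pos: [0.5743, 0.2584, 0.1637]
tool_rot: [2.009, 2.415, -0.001]
ft_force: [0.3, 0.2, -3.8]
finger_gap: 0.0138
```

```bash
python3 mz.py
```

```text
[19.95, np.float64(100.47), np.float64(0.095), np.float64(-0.057), np.float64(0.039), np.float64(0.3), np.float64(0.2), np.float64(-3.8), np.float64(0.462)]
[20.0, np.float64(100.37), np.float64(0.048), np.float64(-0.029), np.float64(0.061), np.float64(-0.8), np.float64(-0.0), np.float64(-3.0), np.float64(0.313)]
[20.05, np.float64(100.49), np.float64(0.031), np.float64(-0.028), np.float64(-0.024), np.float64(-0.1), np.float64(-0.7), np.float64(-2.6), np.float64(-0.361)]
[20.1, np.float64(100.55), np.float64(-0.043), np.float64(-0.052), np.float64(-0.009), np.float64(0.2), np.float64(0.4), np.float64(-3.2), np.float64(-0.148)]
```

That was a clean snap: torque fell from 0.32 to about 0 between 107.6° and 103.6°. I'll let go and rise.

>>> {"name": "play_rows", "arguments": {"targets": [[0, 0, 0, 0, 0, 0, 0.3], [0, 0, 0, 0, 0, 0, 0.45], [0, 0, 0, 0, 0, 0, 0.45], [0, 0, 0, 0, 0, 0, 0.45], [0, 0, 0.01, 0, 0, 0, 0.45], [0, 0, 0.03, 0, 0, 0, 0.45], [0, 0, 0.07, 0, 0, 0, 0.45], [0, 0, 0.11, 0, 0, 0, 0.45], [0, 0, 0.15, 0, 0, 0, 0.45], [0, 0, 0.15, 0, 0, 0, 0.45], [0, 0, 0.15, 0, 0, 0, 0.45]]}}

```text
time: 21.2
tcp_pos: [0.5746, 0.2589, 0.3157]
tool_rot: [2.007, 2.416, 0.005]
ft_force: [0.1, 0.9, -0.1]
finger_gap: 0.0395
```

```bash
python3 - <<'E'
from h import *
c,W,s=wristpts();print(round(s["time"],2),s["tcp_pos"],tip(s)[0],s["ft_force"].round(1))
for lo,hi in((.18,.195),(.155,.17)):
    print(bar(W,(.5745,.2592),lo,hi))
c2=robot.camera("scene")
cv2.imwrite("pics/end.png",np.hstack([cv2.resize(c["image"],(400,400)),cv2.resize(c2["image"][150:310,320:520],(400,400))]))
E
```

```text
21.2 [0.57458779 0.25893166 0.31573518] 100.55598704081727 [ 0.1  0.9 -0.1]
(966, array([0.5726, 0.2588, 0.185 ]), np.float64(0.185), [array([574. , 259.3]), array([52.6, 13.5]), np.float64(10.1)], np.float64(-170.0))
(2862, array([0.5714, 0.2587, 0.1612]), np.float64(0.1613), [array([573.7, 258.8]), array([64.1, 65.3]), np.float64(11.7)], np.float64(100.0))
```

View pics/end.png

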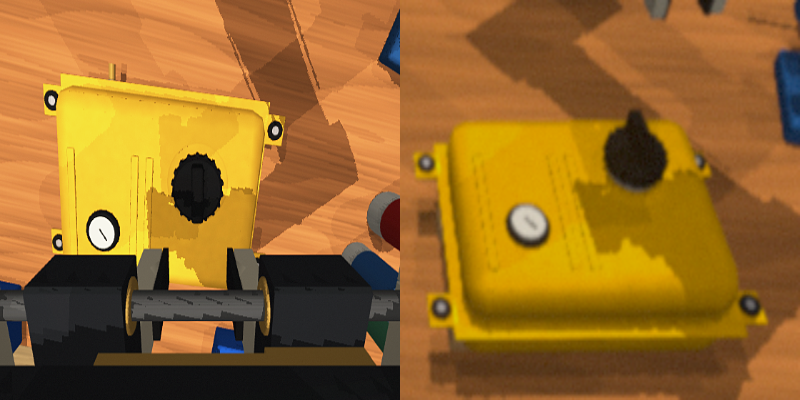

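The cap sits level on the filler at about (195,188) in the wrist view, with the gripper clear. Bar top is at 185 mm, so the face is about 1–2 mm over the rim, against a target of 1.3 mm. I'll hand it in.

```bash
python3 -c "
from h import *
print(robot.job_done())"
```

```text
the job is handed in; nothing more can be done
None
```

The fuel cap is on the filler, drawn down and clicked. I let go of it and handed the job in at about 21 s.

- **Seating:** I set the cap on the rim with about 8 N and turned it clockwise in a loose cage until it dropped 10 mm through the notches. I then gripped it and turned it clockwise, following it down.
- **Click:** Torque climbed to about 0.3–0.4 N m, then fell to about zero within 4°, which is a clear snap.
- **Last check:** After release the bar top was at 185 mm, so the cap's face is about 1–2 mm over the rim; 1.3 mm was wanted. The cap is centred on the filler to within about 1 mm, and the robot is 15 cm above where it held the cap, touching nothing.

Four things were unclear or not checked:
- **Second click:** Torque had already built and faded at a yaw of about 147–132°, probably a first click that I did not read clearly. I carried on to be certain, so the ratchet has probably clicked twice.
- **Highest torque reading:** The highest readings were 0.37–0.40 N m, slightly above the stated 0.35. The first came with about 6 N of sideways load, which I then eased.
- **Cap turning by itself:** Before I touched the cap it turned about 25–35° and jittered on the bench. The cause is unknown, and I re-measured it before gripping.
- **Other items on the bench:** I did not re-measure the bystanders at the end. The moves passed well above them and the wrist showed no contact force near them.

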